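# Scrape out the juice groove of a serving board

### The job

Take the orange-handled groove scraper from its stand and clean out the juice groove of the wooden serving board: set the scraper's tip on the bottom of the groove at its closed end (by the black dot), then run it slowly, at no more than about 5 cm/s and without pressing hard, along the whole groove round both corners to the spout where it opens through the board's edge, keeping the tip down in the groove all the way. Then hang the scraper upright in its stand again and let go, leaving the other things on the worktop where they are.

Things in the scene. Friction and masses are not known exactly. Their poses are not given: they have to be found in the camera images.
- scraper: Groove scraper, loose, 70 g, hanging upright in the stand. Origin: lowest point of its smooth, slippery ball tip (7 mm across); z up the tool. Steel shaft 8 mm across (5 mm neck below z = 14 mm); black collar 28 mm across, z = 55 to 61 mm, resting on the fork; orange handle 20 x 20 mm square, faces square to the scraper's x and y, z = 61 to 121 mm, gripped from above; black button to 125 mm.
- grip (a point): Point on the scraper's axis 94 mm above its tip (27 mm below the top of the orange handle): a good place for the TCP to grip.
- board: Wooden serving board, 140 (x) by 190 (y) by 18 mm, on the worktop, cannot shift. Origin: centre of its underside, z up, front edge (-x) roughly towards the robot. U-shaped groove 14 mm wide, square corners, dark floor at z = 12 mm. Centreline, mm: from the closed end (end wall x = -52, y = 70) to (45, 70), to (45, -70), and out through the front edge at (-70, -70). Black dot beside the closed end.
- groove_start (a point): On the groove floor in the closed end, where the run begins: (-44, 70, 12) mm in the board's frame; axes as the board's.
- corner_1 (a point): On the groove floor at the first corner: (45, 70, 12) mm in the board's frame.
- corner_2 (a point): On the groove floor at the second corner: (45, -70, 12) mm in the board's frame.
- spout (a point): On the groove floor in the spout, 8 mm inside the front edge, where the run ends: (-62, -70, 12) mm in the board's frame.
- stand: Scraper stand, cannot shift: dark foot 90 x 80 x 8 mm, steel post at the back (+x) carrying a level forked plate, upper face at z = 65 mm, 6 mm thick. Origin: centre of its underside, z up. Slot 14 mm wide along y = 0, open to the front at x = -32 mm, closed at x = +12 mm; arms reach to y = +-25 mm. The shaft stands in the slot, the collar rests on the arms.
- home (a point): Where the scraper's tip hangs when the scraper is in the stand: (-6, 0, 10) mm in the stand's frame; axes as the stand's (slot opens to -x).
- salt_shaker: White salt shaker, 44 mm across, 90 mm tall, loose; origin at the centre of its underside. A bystander.
- tin: Low food tin, 87 mm across, 40 mm tall, loose; origin at the centre of its underside. A bystander.
- spice: Spice jar with green lid, 46 mm across, 106 mm tall, loose; origin at the centre of its underside. A bystander.
- teaspoon: Steel teaspoon, 132 x 26 x 9 mm, lying on the worktop, loose; origin at the centre of its underside. A bystander.
Mind the look-alikes: they are no part of the job. Of the things like the scraper, leave any that is blue; of the rest the smaller one is meant.

How it is judged (in metres and radians):
On the way, in this order (a step that is already met when the one before it is completed fails the run):
1. the tip is down in the closed end of the groove (x of scraper in the frame of board between -0.049 and -0.037 m and y of scraper in the frame of board between 0.064 and 0.076 m and z of scraper in the frame of board between 0.009 and 0.015 m), for 0.1 s.
2. the tip passes along the bottom of the groove, point 1 of 9 (x of scraper in the frame of board between -0.005 and 0.007 m and y of scraper in the frame of board between 0.064 and 0.076 m and z of scraper in the frame of board between 0.009 and 0.015 m), for 0.02 s.
3. the tip has followed the groove to its first corner (x of scraper in the frame of board between 0.039 and 0.051 m and y of scraper in the frame of board between 0.064 and 0.076 m and z of scraper in the frame of board between 0.009 and 0.015 m), for 0.02 s.
4. the tip passes along the bottom of the groove, point 3 of 9 (x of scraper in the frame of board between 0.039 and 0.051 m and y of scraper in the frame of board between 0.029 and 0.041 m and z of scraper in the frame of board between 0.009 and 0.015 m), for 0.02 s.
5. the tip passes along the bottom of the groove, point 4 of 9 (x of scraper in the frame of board between 0.039 and 0.051 m and y of scraper in the frame of board between -0.006 and 0.006 m and z of scraper in the frame of board between 0.009 and 0.015 m), for 0.02 s.
6. the tip passes along the bottom of the groove, point 5 of 9 (x of scraper in the frame of board between 0.039 and 0.051 m and y of scraper in the frame of board between -0.041 and -0.029 m and z of scraper in the frame of board between 0.009 and 0.015 m), for 0.02 s.
7. the tip has followed the groove to its second corner (x of scraper in the frame of board between 0.039 and 0.051 m and y of scraper in the frame of board between -0.076 and -0.064 m and z of scraper in the frame of board between 0.009 and 0.015 m), for 0.02 s.
8. the tip passes along the bottom of the groove, point 7 of 9 (x of scraper in the frame of board between 0.006 and 0.018 m and y of scraper in the frame of board between -0.076 and -0.064 m and z of scraper in the frame of board between 0.009 and 0.015 m), for 0.02 s.
9. the tip passes along the bottom of the groove, point 8 of 9 (x of scraper in the frame of board between -0.027 and -0.015 m and y of scraper in the frame of board between -0.076 and -0.064 m and z of scraper in the frame of board between 0.009 and 0.015 m), for 0.02 s.
10. the tip has followed the groove out to the spout (x of scraper in the frame of board between -0.06 and -0.048 m and y of scraper in the frame of board between -0.076 and -0.064 m and z of scraper in the frame of board between 0.009 and 0.015 m), for 0.02 s.
At the end, for the whole second after the job is handed in: The scraper hangs upright (within 0.1 rad), still and let go in its stand, collar on the fork: its tip within 3 mm of the home point in height, 8 mm sideways, 12 mm forward and 14 mm back along the slot. The bystanders are within 20 mm of where they stood (not (x of scraper in the frame of home below -0.012 m or x of scraper in the frame of home above 0.014 m or y of scraper in the frame of home below -0.008 m or y of scraper in the frame of home above 0.008 m or z of scraper in the frame of home below -0.003 m or z of scraper in the frame of home above 0.003 m) and angle between scraper's own z axis and vertical below 0.1 rad and linear speed of scraper below 0.02 m/s and contact force between scraper and the fingers below 0.05 N); the robot touches nothing.
It fails at once if the tip moves faster than 0.15 m/s while down in the groove (linear speed of scraper above 0.15 m/s and z of scraper in the frame of board below 0.0155 m and x of scraper in the frame of board between -0.07 and 0.07 m and y of scraper in the frame of board between -0.095 and 0.095 m).
It fails at once if the scraper is pressed on the board with more than 25 N (contact force between scraper and board above 25 N).
It fails at once if a bystander is moved by more than 20 mm (distance of any of salt_shaker, tin, spice, teaspoon from where it was at the start of the episode above 0.02 m).
It also fails if it takes over 72 s, if anything falls off the work surface, if the arm or the gripper's body presses on something with over 40 N, if the wrist force passes 120 N, or if a joint passes its speed limit or range.

### The arm

A 6-joint arm with a two-finger parallel gripper is mounted at the origin on a cart in front of the work surface, level with it; the furniture and walls round the work are solid. World frame = base frame: x ahead of the robot, y to its left, z up, the work surface at z = 0. Lengths are in mm, angles in degrees, forces in N, time in s.
With the tool pointing down it reaches from about 350 to 850 mm from the base axis. Payload 8.1 kg.
Tool frame: the origin (TCP) lies between the finger pads, 19 mm behind the fingertips; this is the grasp point; z points along the fingers, y is the line along which they close (so a half turn about z gives the same grasp; the last joint's range is limited). The gripper opens to 85 mm and grips with 20 to 120 N. Pads are 22 mm wide; open, the fingers measure 114 mm over their backs; the gripper's body (76 mm by 85 mm) begins 54 mm behind the grasp point. The pads swing forward as they close: fully open they stand 13 mm farther back than shut.
Start: joints at [59.679, 7.471, 85.268, -0, 87.261, -4.893], TCP at [257.605, 541.89, 249.992] pointing down, gripper open.
Joint ranges: [-169.43, 169.43], [-51.17, 129.36], [1.28, 143.12], [-76.62, 256.62], [0, 156.53], [-152.29, 152.29]. Speed limits (degrees/s): [136.94, 136.94, 159.86, 180, 180, 180].

### API

Orientations are given as [roll, pitch, yaw] about the fixed x, y, z axes, in that order (R = Rz(yaw) Ry(pitch) Rx(roll)).
In Python, from bench import status, viewer, job gives the robot as it stands.
- The arm moves only by the tool arm_command, never from a script. Its argument "targets" is a list that holds one entry, the list of rows, each a list of 7 numbers: the shift along the world's x, y, z in m, then the turn, a rotation vector about the world's x, y, z in rad, then the opening, from -1 (shut) to 1 (fully open). In form: [[[dx, dy, dz, rx, ry, rz, gripper], ...]]. A call has 1 to 10 rows; each row shifts and turns the commanded pose from where the row before left it; what a row does not reach is not made up. A row lasts 1/8 s, in which the tool goes at most 62.5 mm and 10.7 degrees, less where a joint would pass 70% of its speed; a pose out of reach is approached as far as the arm can. A call with a gripper value outside its range is refused whole. The fingers move at their own pace and stop on an object; "force" is the grip in N (left out, the last holds). Time passes only in rows, so rows that do not move let the fingers close. It gives the time, the measured TCP pose, the force, the opening and the grip force at its end, in the units of the state.
- status.sense(): the state, without advancing time (a new reading comes with each control period).
- viewer.snapshot(name): name is "scene" or "top"; returns the picture (400x640x3 uint8, red, green, blue); there is no depth.
- viewer.camera_model(name): a dict with "vertical_fov" (degrees; the focal length in pixels is half the picture's height over the tangent of half this angle, whatever the lens; pixels are square), "cx", "cy" (the principal point, pixels), "k1" (the pictures are not rectified: a ray, as slopes to the right and down, at radius r is drawn at 1 + k1 r^2 times it, then the intrinsics apply), "xyz" and "attitude" of the camera in the world. Camera axes: x right, y down, z forward; pixel columns grow to the right and rows downward; lengths in mm; the calibration is good to about 2 mm. A picture is of the moment at which its call begins. camera_model takes no time and is no camera call.
- job.hand_in(): hands the job in; it is judged then, once.
The state is a dict: "time": time; "joint_pos": joint angles; "qd": joint speeds; "joint_efforts": joint torques, N m; "tool_pos": TCP position; "tcp_rot": TCP orientation; "ft_force": force on the tool from outside, world axes, zero at the start; "wrist_torque": the same for the moment, N m; "finger_gap": finger opening in mm; "grip_force": force on a finger pad.
Only numpy, scipy, OpenCV 4.12 (cv2) and the standard library are available. Lean on these libraries where they do the work, as an engineer would, in place of code of your own. Each camera call takes 0.05 s, during which the arm holds its last target. There are 200 camera calls.

## Working session

There is one attempt and no reset: what is moved stays moved. The work goes in short steps, Python scripts to look and compute and a tool call to move; the robot and the scene stay as the last step left them, time stands still between calls to the robot, and variables do not carry over. Pictures are saved under pics/ and viewed, at most 10 in all, crops included, and the job is handed in when it is done.

Besides the shell and the picture viewer there is one more tool, called by a JSON object that holds its "method" and its "body". arm_command: Moves the arm, as the interface text tells. Its arguments: {"type":"object","properties":{"targets":{"type":"array"},"force":{"type":"number"}},"required":["targets"]}

```bash
mkdir -p pics; python3 - <<'E'
from bench import status, viewer
import cv2
for n in("scene","top"):
    cv2.imwrite(f"pics/{n}0.png",cv2.cvtColor(viewer.snapshot(n),cv2.COLOR_RGB2BGR)); print(viewer.camera_model(n))
s=status.sense(); print(s)
E
```

```text
{'vertical_fov': 45.20694131902403, 'cx': 327.17386162966164, 'cy': 197.2346891585076, 'k1': -0.02315211984719348, 'xyz': array([  58.04831421, -753.65054511,  612.02477554]), 'attitude': array([-120.30603992,    1.29242712,  -35.43048994])}
{'vertical_fov': 48.463153925399155, 'cx': 315.3723488768638, 'cy': 200.2733984771517, 'k1': -0.09667149549339073, 'xyz': array([ 501.22551294,    2.94831835, 1237.7899847 ]), 'attitude': array([-1.76733561e+02,  1.29893133e-01, -9.10708211e+01])}
{'time': 0.1, 'joint_pos': array([ 5.96792985e+01,  7.51257809e+00,  8.53245386e+01, -1.48325853e-04,
        8.72610202e+01, -4.89259797e+00]), 'qd': array([-0.17918532, -0.08141511, -0.32370026,  0.05209031,  0.01920283,
       -0.0245517 ]), 'joint_efforts': array([ 1.59049876e-03, -5.70946634e+01, -5.01947808e+01, -8.79387358e-05,
        7.85592652e-03, -1.08055423e-05]), 'tool_pos': array([257.36381308, 541.47689206, 249.01619914]), 'tcp_rot': array([-1.79902208e+02, -8.22231268e-03,  1.54571897e+02]), 'ft_force': array([ 0.16428523, -0.92062786,  0.23457547]), 'wrist_torque': array([ 0.02774592,  0.00485085, -0.02872074]), 'grip_force': 0.0, 'finger_gap': 85.28045973874913}
```

View pics/scene0.png

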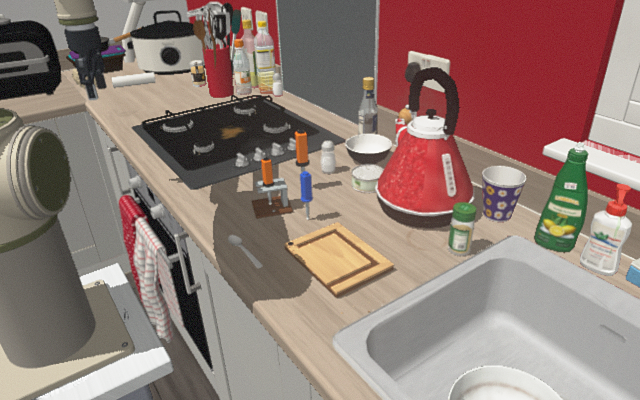

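View pics/top0.png

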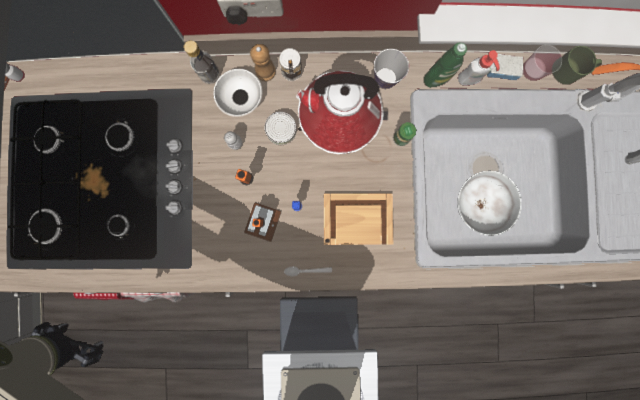

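Candidates for the scraper are: orange in the stand (scene 267,172; top 258,223), a freestanding orange one that looks larger (scene 301,148; top 243,177), and a blue one (scene 307,190; top 296,206). The one in the stand fits. I'll confirm it in an enlarged crop.

```bash
cat > h.py <<'E'
import numpy as np, cv2
from scipy.spatial.transform import Rotation as Ro
from bench import status, viewer
def cam(n):
    m=viewer.camera_model(n); f=200/np.tan(np.radians(m['vertical_fov']/2))
    K=np.array([[f,0,m['cx']],[0,f,m['cy']],[0,0,1]]); return K,np.array([m['k1'],0,0,0,0.]),np.array(m['xyz']),Ro.from_euler('xyz',m['attitude'],degrees=True).as_matrix()
def ray(n,uv):
    K,d,c,R=cam(n); p=cv2.undistortPoints(np.array(uv,float).reshape(-1,1,2),K,d)[:,0]
    return c,np.c_[p,np.ones(len(p))]@R.T
def plane(n,uv,z):
    c,r=ray(n,uv); return c+r*((z-c[2])/r[:,2])[:,None]
def proj(n,P):
    K,d,c,R=cam(n); return cv2.projectPoints(np.array(P,float).reshape(-1,1,3),cv2.Rodrigues(R.T)[0],-R.T@c,K,d)[0][:,0]
def snap(n): return viewer.snapshot(n)
def tri(uv1,uv2):
    c1,a=ray("scene",[uv1]);c2,b=ray("top",[uv2]);a=a[0];b=b[0]
    t=np.linalg.lstsq(np.c_[a,-b],c2-c1,rcond=None)[0];p,q=c1+t[0]*a,c2+t[1]*b
    return (p+q)/2,np.linalg.norm(p-q)
E
python3 - <<'E'
import cv2,numpy as np
from h import *
s=cv2.imread("pics/scene0.png")[110:300,220:400];t=cv2.imread("pics/top0.png")[150:290,220:410]
a=cv2.resize(s,None,fx=3,fy=3,interpolation=2);b=cv2.resize(t,(400,295),interpolation=2)
a=cv2.resize(a,(390,412));o=np.zeros((412,790,3),np.uint8);o[:,:390]=a;o[:295,390:]=b
b4=cv2.resize(t,None,fx=4,fy=4,interpolation=2)
cv2.imwrite("pics/c1.png",cv2.resize(s,None,fx=3.15,fy=3.15,interpolation=2)); cv2.imwrite("pics/c2.png",b4)
print(b4.shape)
for n in("scene","top"):
    im=cv2.imread(f"pics/{n}0.png");h=cv2.cvtColor(im,cv2.COLOR_BGR2HSV)
    m=cv2.inRange(h,(5,180,100),(18,255,255)) 
    k,l,st,ce=cv2.connectedComponentsWithStats(m)
    for i in range(1,k):
        if st[i,4]>20:print(n,st[i],ce[i])
E
```

```text
(560, 760, 3)
scene [235  41   8   6  41] [238.26829268  43.31707317]
scene [295 132  13  31 235] [300.61276596 145.77021277]
scene [261 159  12  25 201] [266.44776119 170.91542289]
```

View pics/c1.png

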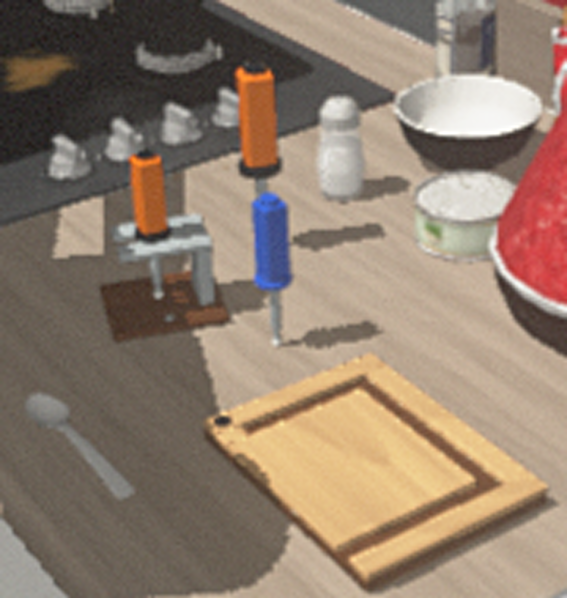

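View pics/c2.png

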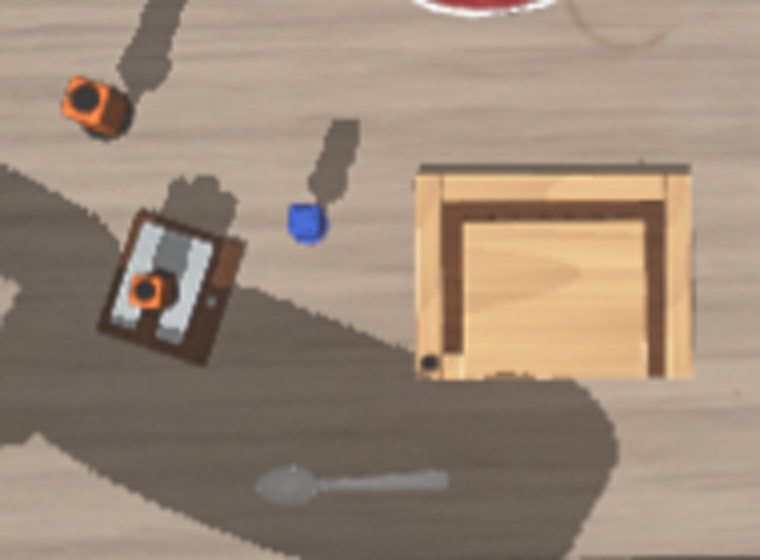

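The crop confirms it: the small orange scraper sits in the stand's fork (scene 266,171). The larger orange one and the blue one stand elsewhere. In the top view the board corners are near (324,193) and (392,244), with the black dot at (327,240), and the stand foot is at (262,222). Next I'll measure these.

```bash
cat > m.py <<'E'
from h import *
def up(p): return (np.array(p,float)+.5)/4-.5+[220,150]
im=cv2.imread("pics/top0.png");h=cv2.cvtColor(im,cv2.COLOR_BGR2HSV)
roi=np.zeros((400,640),np.uint8);roi[188:250,318:400]=1
# board (top face) by saturation, filled
m=cv2.inRange(h,(8,85,110),(28,255,255))*roi
c=max(cv2.findContours(m,0,2)[0],key=cv2.contourArea)
r=cv2.minAreaRect(c);print("board rect px",r)
# groove: dark brown
g=cv2.inRange(h,(0,80,30),(20,255,135))*roi; print("groove px",cv2.countNonZero(g))
k,l,st,ce=cv2.connectedComponentsWithStats(g);i=1+np.argmax(st[1:,4]);print(st[i])
B=plane("top",cv2.boxPoints(r),18);print(B.round(1),np.linalg.norm(np.diff(B,axis=0),axis=1))
# stand foot
m=cv2.inRange(h,(0,60,20),(20,255,110));z=np.zeros_like(m);z[195:245,238:288]=m[195:245,238:288]
F=plane("top",up([(143,210),(245,240),(205,366),(98,330)]),8);print("foot",F.round(1),F.mean(0).round(1),np.linalg.norm(np.diff(F,axis=0),axis=1))
# button top of scraper z=135 (10+125)
print("button",plane("top",[up((145,291))],135).round(1))
d=plane("top",[up((430,363))],18);print("dot",d.round(1))
# board corners by hand (top face)
H=plane("top",up([(416,174),(691,174),(693,378),(416,379)]),18);print("hand",H.round(1),np.linalg.norm(np.diff(H,axis=0),axis=1))
G=plane("top",up([(452,352),(452,211),(655,211),(656,376)]),18);print("groove",G.round(1))
E
python3 m.py
```

```text
board rect px ((358.0, 218.5), (51.0, 68.0), 90.0)
groove px 543
[330 200  56  44 534]
[[ 590.5  -19.7   18. ]
 [ 587.  -207.3   18. ]
 [ 446.8 -203.5   18. ]
 [ 450.6  -17.    18. ]] [187.67486289 140.26625487 186.62119139]
foot [[569.4 171.1   8. ]
 [547.3 100.5   8. ]
 [460.7 129.5   8. ]
 [486.8 203.4   8. ]] [516.1 151.1   8. ] [74.01809653 91.29962428 78.39731473]
button [[512.  153.1 135. ]]
dot [[460.3 -25.7  18. ]]
hand [[ 590.2  -18.7   18. ]
 [ 586.6 -208.4   18. ]
 [ 446.4 -205.9   18. ]
 [ 449.6  -15.9   18. ]] [189.74402466 140.26603682 190.05986417]
groove [[ 467.6  -40.9   18. ]
 [ 564.2  -42.9   18. ]
 [ 561.6 -182.7   18. ]
 [ 448.3 -180.5   18. ]]
```

```bash
python3 - <<'E'
from h import *
import numpy as np
def u1(p): return (np.array(p,float)+.5)/3.15-.5+[220,110]
# scene: board corners on top face, by hand in c1
pts=u1([(208,427),(370,355),(547,492)]);print("scene board",plane("scene",pts,18).round(1))
g=u1([(365,381),(490,484)]);print("scene grv corner",plane("scene",g,16).round(1))
print("dot",plane("scene",[u1((222,421))],18).round(1))
print("button tri",tri(u1((146,154)),(np.array((145,291.))+.5)/4-.5+[220,150]))
print("foot",plane("scene",u1([(100,290),(115,338),(230,322)]),8).round(1))
# orange handle analysis in enlarged: axis in scene
im=cv2.imread("pics/scene0.png");h=cv2.cvtColor(im,cv2.COLOR_BGR2HSV)
m=cv2.inRange(h,(5,150,70),(18,255,255));m[:150]=0;m[:,:250]=0;m[200:]=0;m[:,285:]=0
p=np.argwhere(m)[:,::-1];print(p.mean(0),p.min(0),p.max(0))
print("pred", proj("scene",[(511,153,101),(511,153,71),(511,153,131),(511,153,135)]).round(1))
top=cv2.imread("pics/top0.png")[210:236,248:272];scn=cv2.imread("pics/scene0.png")[150:220,245:300]
o=np.zeros((560,800,3),np.uint8);a=cv2.resize(top,None,fx=15,fy=15,interpolation=2);b=cv2.resize(scn,None,fx=7.8,fy=7.8,interpolation=2)[:546]
o[:390,:360]=a;o[:b.shape[0],365:365+b.shape[1]]=b[:,:435];cv2.imwrite("pics/c3.png",o)
E
```

```text
scene board [[ 451.6  -27.1   18. ]
 [ 589.3  -22.4   18. ]
 [ 584.7 -214.2   18. ]]
scene grv corner [[ 568.7  -44.4   16. ]
 [ 563.3 -184.8   16. ]]
dot [[462.6 -26.9  18. ]]
button tri (array([513.68039482, 152.46179345, 132.89282694]), np.float64(3.796005624131702))
foot [[485.  193.1   8. ]
 [461.1 123.6   8. ]
 [541.2  90.4   8. ]]
[266.67248908 171.10480349] [261 159] [272 184]
pred [[265.3 171.1]
 [266.4 182.4]
 [264.1 159.5]
 [264.  158. ]]
```

View pics/c3.png

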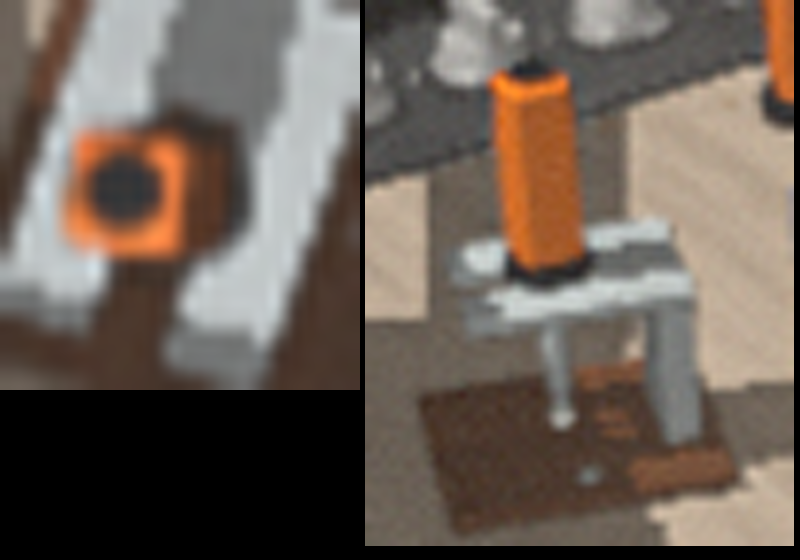

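The crop shows the button at top pixel (255.9,222.0), so the scraper is at about (512,153), with the handle yawed about -6°. The board fits: groove corners are within 1 mm of the sizes given, centre (518.2,-112.2), yaw -1.1°. Now I'll move above the scraper.

{"method": "arm_command", "body": {"targets": [[[0.0254,-0.0389,0,0,0,0.034,0.05],[0.0254,-0.0389,0,0,0,0.034,0.05],[0.0254,-0.0389,0,0,0,0.034,0.05],[0.0254,-0.0389,0,0,0,0.034,0.05],[0.0254,-0.0389,0,0,0,0.034,0.05],[0.0254,-0.0389,0,0,0,0.034,0.05],[0.0254,-0.0389,0,0,0,0.034,0.05],[0.0254,-0.0389,0,0,0,0.034,0.05],[0.0254,-0.0389,0,0,0,0.034,0.05],[0.0254,-0.0389,0,0,0,0.034,0.05]]], "force": 60}}

```text
time: 1.35
tool_pos: [512.0, 151.5, 249.6]
tcp_rot: [-180.0, -0.0, 174.1]
ft_force: [-0.0, -0.1, 0.1]
finger_gap: 44.8
grip_force: 0.0
```

{"method": "arm_command", "body": {"targets": [[[0,0,-0.025,0,0,0,0.05],[0,0,-0.025,0,0,0,0.05],[0,0,0,0,0,0,0.05]]]}}

```text
time: 1.72
tool_pos: [509.8, 152.4, 197.2]
tcp_rot: [-179.9, -0.3, 174.0]
ft_force: [-0.9, 0.2, -0.0]
finger_gap: 44.6
grip_force: 0.0
```

```bash
python3 - <<'E'
from h import *
s=status.sense();print(s['time'],s['tool_pos'],s['tcp_rot'],s['ft_force'],s['finger_gap'])
a=snap("scene")[:,:,::-1];b=snap("top")[:,:,::-1];cv2.imwrite("pics/s1.png",a);cv2.imwrite("pics/t1.png",b)
T=s['tool_pos'];print(proj("scene",[T,T+[0,0,-19]]),proj("top",[T,T+[0,0,-19]]))
o=np.zeros((560,800,3),np.uint8);o[:560,:400]=cv2.resize(a[100:212,226:306],(400,560),interpolation=2);o[:400,400:]=cv2.resize(b[180:260,220:300],(400,400),interpolation=2);cv2.imwrite("pics/c4.png",o)
E
```

```text
1.725 [509.80786636 152.35171573 197.24146947] [-179.90882539   -0.29986644  174.03013659] [-0.85936413  0.22252811 -0.03180889] 44.64666269427912
[[261.18450564 133.08322592]
 [261.95086967 140.90540549]] [[252.59609512 223.10542254]
 [253.73488408 223.15132312]]
```

View pics/c4.png

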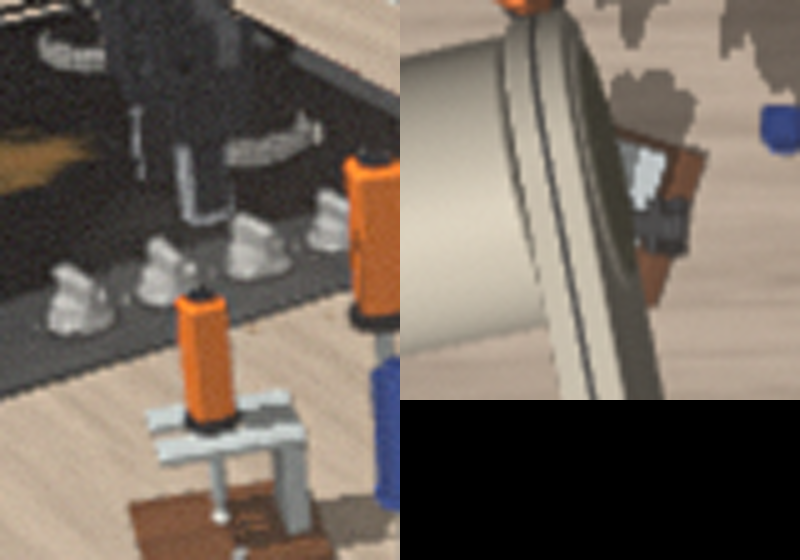

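The fingers straddle the scraper's line (finger tips at about scene 260,139 against a predicted 262,141). The two cameras differ by about 2.5 mm, so I'll use their mean: scraper (513,152.5), board centre (519.3,-112.9). Now I'll descend.

{"method": "arm_command", "body": {"targets": [[[0.001,0,-0.024,0,0,0,0.05],[0.001,0,-0.024,0,0,0,0.05],[0.0,0,-0.024,0,0,0,0.05],[0.0,0,-0.022,0,0,0,0.05],[0,0,0,0,0,0,0.05],[0,0,0,0,0,0,0.05]]]}}

```text
time: 2.58
tool_pos: [514.7, 153.2, 107.8]
tcp_rot: [180.0, 0.1, 174.1]
ft_force: [0.7, 1.0, -0.7]
finger_gap: 44.7
grip_force: 0.0
```

{"method": "arm_command", "body": {"targets": [[[0,0,-0.002,0,0,0,0.05],[0,0,0,0,0,0,0.05]]]}}

```text
time: 2.82
tool_pos: [514.1, 153.0, 104.8]
tcp_rot: [180.0, 0.1, 174.1]
ft_force: [1.7, -0.8, 0.3]
finger_gap: 44.7
grip_force: 0.0
```

{"method": "arm_command", "body": {"targets": [[[0,0,0,0,0,0,0.05],[0,0,0,0,0,0,0.05]]]}}

```text
time: 3.08
tool_pos: [513.7, 152.9, 104.1]
tcp_rot: [180.0, 0.0, 174.1]
ft_force: [0.2, -0.3, 0.4]
finger_gap: 44.5
grip_force: 0.0
```

{"method": "arm_command", "body": {"targets": [[[0,0,0,0,0,0,-1],[0,0,0,0,0,0,-1],[0,0,0,0,0,0,-1],[0,0,0,0,0,0,-1],[0,0,0,0,0,0,-1],[0,0,0,0,0,0,-1]]], "force": 60}}

```text
time: 3.82
tool_pos: [513.7, 152.9, 104.1]
tcp_rot: [180.0, 0.0, 174.1]
ft_force: [0.9, -0.2, 1.4]
finger_gap: 19.5
grip_force: 58.5
```

```bash
python3 - <<'E'
from h import *
s=status.sense();print(s['time'],s['tool_pos'],s['tcp_rot'],s['ft_force'],s['finger_gap'],s['grip_force'])
a=snap("scene")[:,:,::-1];b=snap("top")[:,:,::-1]
o=np.zeros((560,800,3),np.uint8);o[:560,:400]=cv2.resize(a[130:242,226:306],(400,560),interpolation=2);o[:400,400:]=cv2.resize(b[180:260,220:300],(400,400),interpolation=2);cv2.imwrite("pics/c5.png",o)
E
```

```text
3.825 [513.74351791 152.917293   104.13278654] [1.79995367e+02 1.81538675e-02 1.74054033e+02] [ 0.87577835 -0.19692179  1.43459202] 19.490073022725415 58.51956009864807
```

View pics/c5.png

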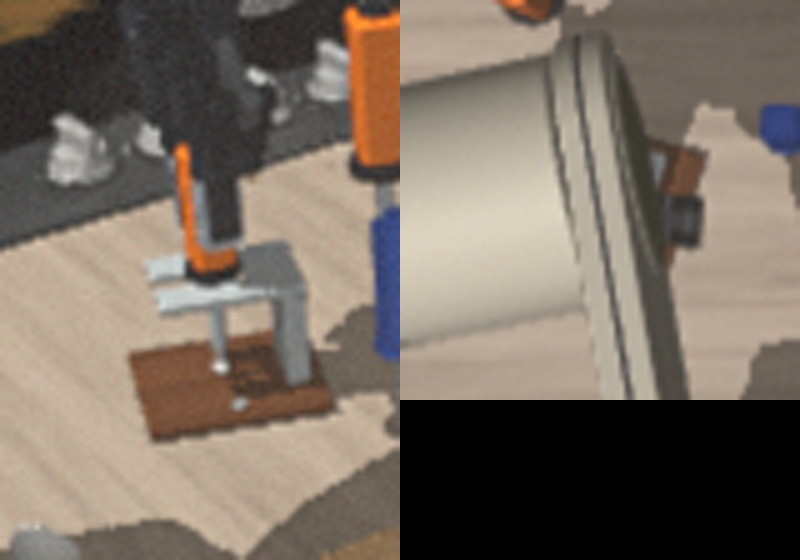

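Grasped: gap 19.5 mm, and the tip stays at scene (270,203), so the scraper did not shift and the y estimate holds. Now I'll lift and carry it over the groove start, TCP target (477,-41.8).

{"method": "arm_command", "body": {"targets": [[[0,0,0.01,0,0,0,-1],[0,0,0.02,0,0,0,-1],[0,0,0.03,0,0,0,-1],[0,0,0.03,0,0,0,-1],[0,0,0.03,0,0,0,-1],[0,0,0.026,0,0,0,-1]]]}}

```text
time: 4.68
tool_pos: [513.5, 152.9, 251.7]
tcp_rot: [180.0, 0.0, 174.1]
ft_force: [0.8, 0.5, -0.6]
finger_gap: 19.4
grip_force: 58.5
```

{"method": "arm_command", "body": {"targets": [[[-0.003,-0.015,0,0,0,0,-1],[-0.006,-0.035,0,0,0,0,-1],[-0.0065,-0.035,0,0,0,0,-1],[-0.0065,-0.035,0,0,0,0,-1],[-0.006,-0.035,0,0,0,0,-1],[-0.006,-0.025,0,0,0,0,-1],[-0.0027,-0.0147,0,0,0,0,-1],[0,0,0,0,0,0,-1],[0,0,0,0,0,0,-1]]]}}

```text
time: 5.8
tool_pos: [476.9, -41.3, 249.7]
tcp_rot: [180.0, -0.0, 174.1]
ft_force: [-0.9, 0.6, -1.3]
finger_gap: 19.2
grip_force: 58.7
```

{"method": "arm_command", "body": {"targets": [[[0,0,-0.03,0,0,0,-1],[0,0,-0.03,0,0,0,-1],[0,0,-0.03,0,0,0,-1],[0,0,-0.03,0,0,0,-1],[0,0,0,0,0,0,-1],[0,0,0,0,0,0,-1],[0,0,0,0,0,0,-1],[0,0,0,0,0,0,-1]]]}}

```text
time: 6.8
tool_pos: [477.7, -41.9, 131.3]
tcp_rot: [-180.0, 0.1, 174.1]
ft_force: [-0.3, 0.1, -0.7]
finger_gap: 19.6
grip_force: 58.6
```

```bash
python3 - <<'E'
from h import *
s=status.sense();print(s['time'],s['tool_pos'],s['tcp_rot'],s['ft_force'],s['finger_gap'],s['grip_force'])
a=snap("scene")[:,:,::-1];b=snap("top")[:,:,::-1]
T=s['tool_pos']
print(proj("scene",[T-[0,0,94],[T[0],T[1],12]]))
o=np.zeros((560,800,3),np.uint8);o[:560,:400]=cv2.resize(a[190:274,270:330],(400,560),interpolation=2);o[:400,400:]=cv2.resize(b[180:260,310:390],(400,400),interpolation=2);cv2.imwrite("pics/c6.png",o)
E
```

```text
6.8 [477.74463246 -41.89070509 131.27297566] [-1.79991383e+02  1.22701671e-01  1.74057501e+02] [-0.34226121  0.05200464 -0.70520684] 19.557340540857844 58.61538112163544
[[299.52335274 236.56948987]
 [300.14313211 246.40012034]]
```

View pics/c6.png

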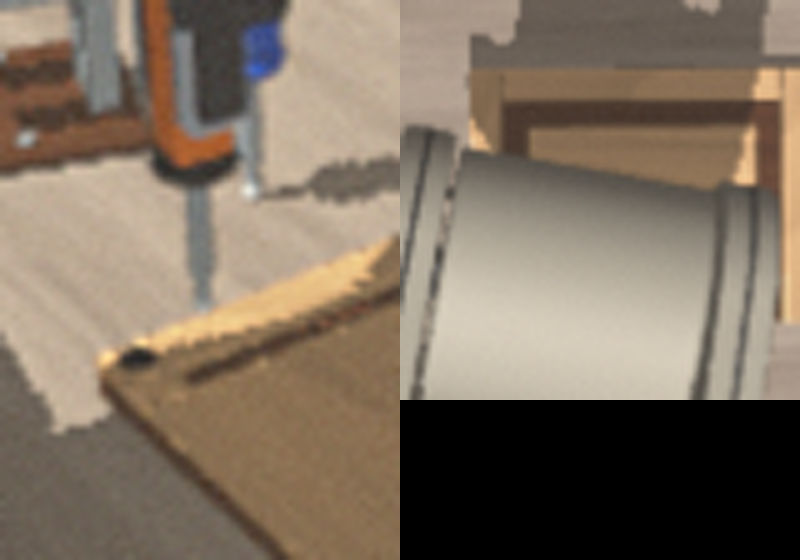

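In the scene view the tip is at (300.6,235.7). Projected straight down it meets the groove about 8 mm past its closed end (298,246), as it should. Now I'll lower it gently.

{"method": "arm_command", "body": {"targets": [[[0,0,-0.008,0,0,0,-1],[0,0,-0.006,0,0,0,-1],[0,0,-0.004,0,0,0,-1],[0,0,-0.002,0,0,0,-1],[0,0,-0.001,0,0,0,-1],[0,0,-0.001,0,0,0,-1],[0,0,0,0,0,0,-1],[0,0,0,0,0,0,-1]]]}}

```text
time: 7.9
tool_pos: [477.0, -41.8, 108.1]
tcp_rot: [-180.0, 0.0, 174.1]
ft_force: [-0.4, 0.4, -0.5]
finger_gap: 19.2
grip_force: 58.6
```

{"method": "arm_command", "body": {"targets": [[[0,0,-0.0005,0,0,0,-1],[0,0,-0.0005,0,0,0,-1],[0,0,0,0,0,0,-1],[0,0,0,0,0,0,-1]]]}}

```text
time: 8.4
tool_pos: [476.9, -41.8, 107.0]
tcp_rot: [-180.0, 0.0, 174.1]
ft_force: [0.6, 0.7, -0.7]
finger_gap: 19.6
grip_force: 58.6
```

{"method": "arm_command", "body": {"targets": [[[0,0,-0.0005,0,0,0,-1],[0,0,-0.0005,0,0,0,-1],[0,0,0,0,0,0,-1],[0,0,0,0,0,0,-1]]]}}

```text
time: 8.9
tool_pos: [476.9, -41.8, 106.0]
tcp_rot: [180.0, 0.0, 174.1]
ft_force: [-0.5, -0.4, 0.7]
finger_gap: 19.3
grip_force: 58.6
```

{"method": "arm_command", "body": {"targets": [[[0,0,-0.0005,0,0,0,-1],[0,0,0,0,0,0,-1],[0,0,0,0,0,0,-1]]]}}

```text
time: 9.28
tool_pos: [477.0, -41.8, 105.7]
tcp_rot: [-180.0, 0.0, 174.1]
ft_force: [-1.2, -0.9, 2.9]
finger_gap: 19.3
grip_force: 58.7
```

The tip is on the floor with light contact (about 3 N, TCP at 105.7 as expected). I'll start the run at 4 cm/s.

{"method": "arm_command", "body": {"targets": [[[0.003,0,0,0,0,0,-1],[0.005,-0.0001,0,0,0,0,-1],[0.005,-0.0001,0,0,0,0,-1],[0.005,-0.0001,0,0,0,0,-1],[0.005,-0.0001,0,0,0,0,-1],[0.005,-0.0001,0,0,0,0,-1],[0.005,-0.0001,0,0,0,0,-1],[0.005,-0.0001,0,0,0,0,-1],[0.005,-0.0001,0,0,0,0,-1],[0.003,-0.0001,0,0,0,0,-1]]]}}

```text
time: 10.52
tool_pos: [523.3, -42.7, 105.5]
tcp_rot: [-180.0, -0.0, 174.1]
ft_force: [-2.7, 0.2, 5.3]
finger_gap: 19.5
grip_force: 59.3
```

{"method": "arm_command", "body": {"targets": [[[0.003,-0.0001,0.0002,0,0,0,-1],[0.005,-0.0001,0,0,0,0,-1],[0.005,-0.0001,0,0,0,0,-1],[0.005,-0.0001,0,0,0,0,-1],[0.005,-0.0001,0,0,0,0,-1],[0.005,-0.0001,0,0,0,0,-1],[0.005,-0.0001,0,0,0,0,-1],[0.005,-0.0001,0,0,0,0,-1],[0.004,0,0,0,0,0,-1],[0.001,0,0,0,0,0,-1]]]}}

```text
time: 11.78
tool_pos: [566.6, -43.5, 105.8]
tcp_rot: [180.0, 0.1, 174.1]
ft_force: [0.8, 0.4, 1.0]
finger_gap: 19.7
grip_force: 58.8
```

{"method": "arm_command", "body": {"targets": [[[0,0,0,0,0,0,-1],[0,0,0,0,0,0,-1],[0,0,0,0,0,0,-1]]]}}

```text
time: 12.15
tool_pos: [566.0, -43.5, 105.8]
tcp_rot: [180.0, 0.0, 174.0]
ft_force: [1.1, -0.5, 1.7]
finger_gap: 19.4
grip_force: 58.8
```

Corner 1 is reached with no wall force. Next leg: (-2.6,-140).

{"method": "arm_command", "body": {"targets": [[[0,-0.003,-0.0001,0,0,0,-1],[-0.0001,-0.005,0,0,0,0,-1],[-0.0001,-0.005,0,0,0,0,-1],[-0.0001,-0.005,0,0,0,0,-1],[-0.0001,-0.005,0,0,0,0,-1],[-0.0001,-0.005,0,0,0,0,-1],[-0.0001,-0.005,0,0,0,0,-1],[-0.0001,-0.005,0,0,0,0,-1],[-0.0001,-0.005,0,0,0,0,-1],[-0.0001,-0.005,0,0,0,0,-1]]]}}

```text
time: 13.4
tool_pos: [565.0, -91.8, 105.6]
tcp_rot: [180.0, -0.0, 174.1]
ft_force: [-0.8, 1.9, 4.6]
finger_gap: 19.4
grip_force: 59.1
```

{"method": "arm_command", "body": {"targets": [[[-0.0001,-0.005,0,0,0,0,-1],[-0.0001,-0.005,0,0,0,0,-1],[-0.0001,-0.005,0,0,0,0,-1],[-0.0001,-0.005,0,0,0,0,-1],[-0.0001,-0.005,0,0,0,0,-1],[-0.0001,-0.005,0,0,0,0,-1],[-0.0001,-0.005,0,0,0,0,-1],[-0.0001,-0.005,0,0,0,0,-1],[-0.0001,-0.005,0,0,0,0,-1],[-0.0001,-0.003,0,0,0,0,-1]]]}}

```text
time: 14.65
tool_pos: [564.0, -140.0, 105.6]
tcp_rot: [-180.0, 0.0, 174.0]
ft_force: [0.5, 3.4, 3.7]
finger_gap: 19.4
grip_force: 59.2
```

{"method": "arm_command", "body": {"targets": [[[-0.0001,-0.004,0,0,0,0,-1],[-0.0001,-0.005,0,0,0,0,-1],[-0.0001,-0.005,0,0,0,0,-1],[-0.0001,-0.005,0,0,0,0,-1],[-0.0001,-0.005,0,0,0,0,-1],[-0.0001,-0.005,0,0,0,0,-1],[-0.0001,-0.005,0,0,0,0,-1],[0,-0.005,0,0,0,0,-1],[0,-0.004,0,0,0,0,-1],[0,-0.001,0,0,0,0,-1]]]}}

```text
time: 15.9
tool_pos: [563.3, -184.3, 105.6]
tcp_rot: [-179.9, 0.0, 174.0]
ft_force: [0.5, 1.2, 3.8]
finger_gap: 19.1
grip_force: 59.0
```

{"method": "arm_command", "body": {"targets": [[[0,0,0,0,0,0,-1],[0,0,0,0,0,0,-1],[0,0,0,0,0,0,-1]]]}}

```text
time: 16.27
tool_pos: [563.3, -183.7, 105.6]
tcp_rot: [-180.0, 0.0, 174.1]
ft_force: [0.0, -2.2, 2.7]
finger_gap: 19.3
grip_force: 59.0
```

Corner 2 is reached. The last leg goes to (461.4,-181.5), a shift of (-102,+2).

{"method": "arm_command", "body": {"targets": [[[-0.003,0.0001,0,0,0,0,-1],[-0.005,0.0001,0,0,0,0,-1],[-0.005,0.0001,0,0,0,0,-1],[-0.005,0.0001,0,0,0,0,-1],[-0.005,0.0001,0,0,0,0,-1],[-0.005,0.0001,0,0,0,0,-1],[-0.005,0.0001,0,0,0,0,-1],[-0.005,0.0001,0,0,0,0,-1],[-0.005,0.0001,0,0,0,0,-1],[-0.005,0.0001,0,0,0,0,-1]]]}}

```text
time: 17.52
tool_pos: [515.0, -182.5, 105.6]
tcp_rot: [-180.0, 0.0, 174.1]
ft_force: [2.6, -0.1, 3.9]
finger_gap: 19.7
grip_force: 59.0
```

{"method": "arm_command", "body": {"targets": [[[-0.005,0.0001,0,0,0,0,-1],[-0.005,0.0001,0,0,0,0,-1],[-0.005,0.0001,0,0,0,0,-1],[-0.005,0.0001,0,0,0,0,-1],[-0.005,0.0001,0,0,0,0,-1],[-0.005,0.0001,0,0,0,0,-1],[-0.005,0.0001,0,0,0,0,-1],[-0.005,0.0001,0,0,0,0,-1],[-0.005,0.0001,0,0,0,0,-1],[-0.004,0.0001,0,0,0,0,-1]]]}}

```text
time: 18.77
tool_pos: [466.0, -181.5, 105.6]
tcp_rot: [-180.0, -0.0, 174.1]
ft_force: [3.2, -0.6, 4.0]
finger_gap: 19.2
grip_force: 59.1
```

{"method": "arm_command", "body": {"targets": [[[-0.003,0,0,0,0,0,-1],[-0.002,0,0,0,0,0,-1],[0,0,0,0,0,0,-1],[0,0,0,0,0,0,-1],[0,0,0,0,0,0,-1]]]}}

```text
time: 19.4
tool_pos: [460.9, -181.5, 105.5]
tcp_rot: [-180.0, -0.1, 174.1]
ft_force: [0.0, -0.1, 5.9]
finger_gap: 19.2
grip_force: 59.2
```

The spout is reached. Now I'll lift and go back to the stand position (513.7,152.9).

{"method": "arm_command", "body": {"targets": [[[0,0,0.005,0,0,0,-1],[0,0,0.015,0,0,0,-1],[0,0,0.03,0,0,0,-1],[0,0,0.03,0,0,0,-1],[0,0,0.03,0,0,0,-1],[0,0,0.035,0,0,0,-1],[0,0,0,0,0,0,-1]]]}}

```text
time: 20.27
tool_pos: [462.7, -182.3, 254.9]
tcp_rot: [-179.9, 0.3, 174.1]
ft_force: [0.1, -0.4, -1.7]
finger_gap: 19.3
grip_force: 58.6
```

{"method": "arm_command", "body": {"targets": [[[0.003,0.0184,0,0,0,0,-1],[0.006,0.038,0,0,0,0,-1],[0.006,0.038,0,0,0,0,-1],[0.006,0.038,0,0,0,0,-1],[0.006,0.038,0,0,0,0,-1],[0.006,0.038,0,0,0,0,-1],[0.006,0.038,0,0,0,0,-1],[0.006,0.038,0,0,0,0,-1],[0.005,0.03,0,0,0,0,-1],[0.003,0.02,0,0,0,0,-1]]]}}

```text
time: 21.52
tool_pos: [513.1, 154.9, 249.1]
tcp_rot: [-180.0, -0.2, 174.1]
ft_force: [-0.3, -1.1, -1.1]
finger_gap: 19.6
grip_force: 58.7
```

{"method": "arm_command", "body": {"targets": [[[0,0,0,0,0,0,-1],[0,0,0,0,0,0,-1],[0,0,0,0,0,0,-1],[0,0,0,0,0,0,-1]]]}}

```text
time: 22.02
tool_pos: [514.4, 152.2, 250.7]
tcp_rot: [-180.0, 0.0, 174.0]
ft_force: [0.4, 0.6, -0.7]
finger_gap: 19.4
grip_force: 58.7
```

{"method": "arm_command", "body": {"targets": [[[-0.0003,0.0004,-0.01,0,0,0,-1],[0,0,-0.02,0,0,0,-1],[0,0,-0.02,0,0,0,-1],[0,0,-0.015,0,0,0,-1],[0,0,-0.005,0,0,0,-1],[0,0,0,0,0,0,-1],[0,0,0,0,0,0,-1],[0,0,0,0,0,0,-1]]]}}

```text
time: 23.02
tool_pos: [514.5, 153.4, 181.5]
tcp_rot: [180.0, 0.1, 174.1]
ft_force: [0.4, 0.1, -0.3]
finger_gap: 19.2
grip_force: 58.7
```

{"method": "arm_command", "body": {"targets": [[[0,0,-0.01,0,0,0,-1],[0,0,-0.015,0,0,0,-1],[0,0,-0.015,0,0,0,-1],[0,0,-0.015,0,0,0,-1],[0,0,-0.01,0,0,0,-1],[0,0,-0.005,0,0,0,-1],[0,0,0,0,0,0,-1],[0,0,0,0,0,0,-1],[0,0,0,0,0,0,-1]]]}}

```text
time: 24.15
tool_pos: [514.5, 153.4, 111.3]
tcp_rot: [180.0, 0.1, 174.1]
ft_force: [-0.6, -0.1, -0.2]
finger_gap: 19.1
grip_force: 58.7
```

{"method": "arm_command", "body": {"targets": [[[-0.0007,-0.0004,-0.003,0,0,0,-1],[0,0,-0.002,0,0,0,-1],[0,0,-0.001,0,0,0,-1],[0,0,-0.0005,0,0,0,-1],[0,0,0,0,0,0,-1],[0,0,0,0,0,0,-1],[0,0,0,0,0,0,-1]]]}}

```text
time: 25.02
tool_pos: [513.3, 152.9, 104.1]
tcp_rot: [180.0, 0.0, 174.1]
ft_force: [-1.0, -0.1, 0.3]
finger_gap: 19.8
grip_force: 58.8
```

{"method": "arm_command", "body": {"targets": [[[0,0,-0.0003,0,0,0,-1],[0,0,0,0,0,0,-1],[0,0,0,0,0,0,-0.4],[0,0,0,0,0,0,-0.2],[0,0,0,0,0,0,0.05],[0,0,0,0,0,0,0.05],[0,0,0,0,0,0,0.05],[0,0,0,0,0,0,0.05]]]}}

```text
time: 26.02
tool_pos: [513.3, 152.9, 103.8]
tcp_rot: [-180.0, 0.0, 174.1]
ft_force: [0.0, 0.5, 0.3]
finger_gap: 44.7
grip_force: 0.0
```

{"method": "arm_command", "body": {"targets": [[[0,0,0.01,0,0,0,0.05],[0,0,0.02,0,0,0,0.05],[0,0,0.03,0,0,0,0.05],[0,0,0.03,0,0,0,0.05],[0,0,0.03,0,0,0,0.05],[0,0,0.03,0,0,0,0.05],[-0.02,0.02,0,0,0,0,0.05],[-0.03,0.04,0,0,0,0,0.05],[-0.03,0.04,0,0,0,0,0.05],[-0.03,0.04,0,0,0,0,0.05]]]}}

```text
time: 27.28
tool_pos: [402.4, 294.0, 254.8]
tcp_rot: [180.0, 0.1, 174.0]
ft_force: [-0.7, -0.2, -0.5]
finger_gap: 44.6
grip_force: 0.0
```

{"method": "arm_command", "body": {"targets": [[[-0.03,0.04,0,0,0,0,0.05],[-0.02,0.03,0,0,0,0,0.05],[-0.02,0.03,0,0,0,0,0.05],[0,0,0,0,0,0,0.05],[0,0,0,0,0,0,0.05],[0,0,0,0,0,0,0.05]]]}}

```text
time: 28.02
tool_pos: [334.0, 392.2, 254.1]
tcp_rot: [180.0, 0.0, 174.0]
ft_force: [0.6, 0.3, -0.1]
finger_gap: 45.1
grip_force: 0.0
```

```bash
python3 - <<'E'
from h import *
s=status.sense();print(s['time'],s['tool_pos'],s['finger_gap'],s['grip_force'],s['qd'])
a=snap("scene")[:,:,::-1];b=snap("top")[:,:,::-1];cv2.imwrite("pics/s9.png",a);cv2.imwrite("pics/t9.png",b)
o=np.zeros((560,800,3),np.uint8);o[:560,:400]=cv2.resize(a[130:270,226:326],(400,560),interpolation=2);o[:400,400:]=cv2.resize(b[160:290,220:350],(400,400),interpolation=2);cv2.imwrite("pics/c9.png",o)
E
```

```text
28.025 [333.97187552 392.17742601 254.05296723] 45.07679255170354 0.0 [-0.25462818  0.18983785  0.10120355  0.18729634 -0.13502721  0.13449335]
```

View pics/c9.png

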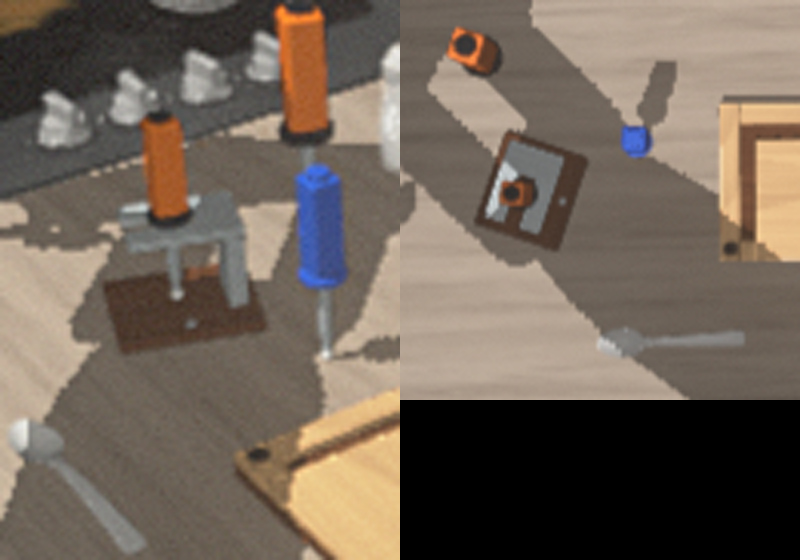

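The scraper hangs upright in its stand, tip at scene (270,203) as before, the spoon and the other tools in view are unmoved, and the gripper is clear. I'm handing in.

```bash
python3 -c "
from bench import job
print(job.hand_in())"
```

```text
the job is handed in; nothing more can be done
None
```

I ran the scraper along the whole groove from the closed end to the spout at about 4 cm/s, with readings of about 6 N or less, hung it back upright in its stand with the gripper clear, and handed the job in at about 28 s; no verdict came back.

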